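# Start the tube warmer under its push-latch cover

## Robot

A 6-joint arm with a two-finger parallel gripper is mounted at the origin on a cart in front of the work surface, level with it; the furniture and walls round the work are solid. World frame = base frame: x ahead of the robot, y to its left, z up, the work surface at z = 0. Lengths are in mm, angles in rad, forces in N, time in s.
With the tool pointing down it reaches from about 250 to 850 mm from the base axis. Payload 12.5 kg.
Tool frame: the origin (TCP) lies midway between the tips of the shut fingers; the grasp point (between the pads) lies arm.grasp_offset behind it (arm.grasp_offset is the distance from the TCP to the grasp point, in mm); z points along the fingers, y is the direction in which the jaws open and shut (so a half turn about z gives the same grasp; the last joint's range is limited). The gripper opens to 93 mm and grips with 3 to 60 N. Pads are 15 mm wide; open, the fingers measure 128 mm over their backs; the gripper's body (75 mm by 188 mm) begins 65 mm behind the grasp point.
Start: joints at [-1.285, 0.351, 1.652, -0, 1.139, -0.085], TCP at [199.317, -512.599, 218.633] pointing down, gripper open.
Joint ranges: [-2.75, 2.75], [-0.79, 2.1], [0.01, 2.65], [-1.57, 4.71], [0.07, 3.14], [-2.87, 2.87]. Speed limits (rad/s): [2.22, 2.22, 2.79, 3.14, 3.14, 3.14].

## Interface

Orientations are given as a unit quaternion [w, x, y, z].
In Python, from bench import arm, read_camera, get_calibration gives the robot as it stands.
- The arm moves only by the shell command python3 -m crank 'ROWS' [OPENING] [FORCE]. ROWS is JSON, a list of rows, each an object of numbers: "tx", "ty", "tz": the shift along the tool's x, y, z in units of 50 mm (1.0 is 50 mm); "spin": the turn about the tool's z in units of 10 degrees (1.0 is 10 degrees). A call has exactly 10 rows; each row shifts and turns the commanded pose from where the row before left it, along the tool's axes as they then stand; what a row does not reach is not made up. A row lasts 1/8 s, in which the tool goes at most 62.5 mm and 10.7 degrees, less where a joint would pass 70% of its speed; a pose out of reach is approached as far as the arm can. A call is refused whole if a number of a shift passes 1 or a number of a turn 1, either way. A call with a gripper value outside its range is refused whole. OPENING is the opening, from -1 (shut) to 1 (fully open), set as the call begins (- or left out, the last holds). The fingers move at their own pace and stop on an object; FORCE is the grip in N (left out, the last holds). Time passes only in rows, so rows that do not move let the fingers close, or fill a call up. It gives the time, the measured TCP pose, the force and the opening at its end, in the units of the state.
- arm.get_state(): the state, without advancing time (a new reading comes with each control period).
- read_camera(name): name is "scene" or "top" or "wrist"; returns the picture (420x560x3 uint8, red, green, blue); there is no depth.
- get_calibration(name): a dict with "fovy" (degrees; the focal length in pixels is half the picture's height over the tangent of half this angle, whatever the lens; pixels are square), "cx", "cy" (the principal point, pixels), "R" (3x3) and "t" (3): a world point X has camera coordinates R X + t. Camera axes: x right, y down, z forward; pixel columns grow to the right and rows downward; lengths in mm; the calibration is good to about 2 mm. A picture is of the moment at which its call begins: read the wrist's pose just before it. get_calibration takes no time and is no camera call; for the wrist camera it gives the pose at the moment of the call.
- arm.hand_in(): hands the job in, once; it reports no verdict.
The state is a dict: "t": time; "joints": joint angles; "qvel": joint speeds; "effort": joint torques, N m; "eef_pos": TCP position; "tool_rot": TCP orientation; "ft_force": force on the tool from outside, world axes, zero at the start; "wrist_torque": the same for the moment, N m; "opening": opening from 0.0 (shut) to 1.0 (fully open).
Only numpy, scipy, OpenCV 4.12 (cv2) and the standard library are available. Lean on these libraries where they do the work, as an engineer would, in place of code of your own. Each camera call takes 0.05 s, during which the arm holds its last target.

## Task

Start the tube warmer: press its blue cover in and let go so that it pops open, press the green key underneath all the way down (not the red one), then push the cover shut and press it in until it latches again and stays flush with the housing by itself. Do it all by pressing and pushing with the fingers: pick nothing up, and leave the other things on the table standing where they are.

Things in the scene. Friction and masses are not known exactly. Their poses are not given: they have to be found in the camera images.
- warmer: tube warmer, fixed: white housing 130 (x) x 250 (y) x 70 mm high; origin at the centre of its underside, z up, its front (green display) looks to -x. On its left part (centre y = +78 mm) a metal block with six holes, level with the housing top. On the right a bay, 136 (y) x 81 mm (x), centred at x = -4, y = -35 mm, 31 mm deep, under the blue cover.
- cover_hinge (a point): middle of the cover's hinge line, fixed on the housing at x = +30, y = -35 mm, 68 mm above the table. The hinge line runs along the warmer's y; the shut cover lies on its -x side and swings up and back to +x. Inside the bay, two black latch cheeks stand at the middle of the front wall (within 16 mm of the middle, 19 mm of the wall, up to 10 mm below the housing top).
- cover_press (a point): white ring mark on the outer face of the blue cover: where to press. On its middle line, 58 mm from the hinge line; moves with the cover. The cover is a plate 132 mm (y) wide, 4 mm thick, reaching 73 mm from the hinge line; shut, its outer face is flush with the housing top, 70 mm above the table. A latch piece 24 mm wide under the middle of its free edge sticks 27 mm out of its inner face.
- cover (a joint): cover angle, rad: 0 = latched, flush; 2.1 = fully open, leaning 30 deg back; -0.075 = pressed in to a hard stop (4 mm at the ring, 3 to 5 N). From latched, press to the stop and let go: a spring swings it open in about 1 s, following the finger up. From open, push it down (1 to 4 N), on past flush to the stop, and let go: it returns to 0 and stays. One more press opens it again.
- green_key_top (a point): centre of the top of the round green start key, 24 mm across, in a black ring 40 mm across in the bay; 60 mm above the table at rest (10 mm below the housing top), 42 mm from the hinge line and 36 mm to the left or right of the bay's middle (the red key has the other place).
- green_key (a joint): travel of the green key, m: 0 = up, 0.005 = fully down (4 N); springs back.
- red_key_top (a point): centre of the top of the red stop key, same size and height as the green one; must not be pressed.
- red_key (a joint): travel of the red key, m: 0 = up, 0.005 = fully down; must stay up.
- timer: flat white digital timer, 60 x 64 x 18 mm; bystander, leave alone; origin at the centre of its underside
- marker_black: black felt marker lying down, 138 mm long; bystander, leave alone; origin at the centre of its underside
- spray_bottle: white spray bottle, 60 mm across, 190 mm tall; bystander, leave alone; origin at the centre of its underside
- saline_bottle: white bottle with blue cap, 48 mm across, 104 mm tall; bystander, leave alone; origin at the centre of its underside
- iodine_bottle: brown bottle with white cap, 42 mm across, 88 mm tall; bystander, leave alone; origin at the centre of its underside
- tip_carton: small green and white carton, 46 x 85 x 60 mm; bystander, leave alone; origin at the centre of its underside

How it is judged (in metres and radians):
On the way, in this order (a step that is already met when the one before it is completed fails the run):
1. the cover has popped fully open, no key pressed yet (value of joint cover above 1.8 rad and value of joint green_key below 0.003 m), for 0.1 s.
2. the green key is pressed down with the cover open (value of joint green_key above 0.004 m and value of joint cover above 1.4 rad), for 0.05 s.
3. the cover is pressed in beyond flush (value of joint cover below -0.03 rad), for 0.02 s.
At the end, for the whole second after the job is handed in: The cover is latched shut by itself, within 0.05 rad of flush and at rest, both keys are up again, after the cover was popped open, the green key pressed at least 4 mm of its 5 mm, and the cover pressed in (value of joint cover between -0.03 and 0.05 rad and velocity of joint cover between -0.1 and 0.1 rad/s and value of joint each of green_key, red_key below 0.002 m); the robot touches nothing.
It fails at once if the red key is pressed (more than 2.5 mm) (value of joint red_key above 0.0025 m).
It fails at once if another thing on the table is pushed more than 25 mm, lifted or knocked over (distance of any of timer, marker_black, spray_bottle, saline_bottle, iodine_bottle, tip_carton from where it was at the start of the episode above 0.025 m or height (world z) of any of timer, marker_black, spray_bottle, saline_bottle, iodine_bottle, tip_carton above 0.015 m or angle between any of timer, marker_black, spray_bottle, saline_bottle, iodine_bottle, tip_carton's own z axis and vertical above 0.5 rad).
It also fails if it takes over 56 s, if anything falls off the work surface, if the arm or the gripper's body presses on something with over 40 N, if the wrist force passes 120 N, or if a joint passes its speed limit or range.

## Working session

There is one attempt and no reset: what is moved stays moved. The work goes in short steps, Python scripts to look and compute and a shell command to move; the robot and the scene stay as the last step left them, time stands still between calls to the robot, and variables do not carry over. Pictures are saved under pics/ and viewed, and the job is handed in when it is done.

```bash
ls; mkdir -p pics
python3 - <<'E'
from bench import arm, read_camera, get_calibration
import cv2
for n in ["scene","top","wrist"]:
    c=get_calibration(n); print(n,c)
    im=read_camera(n); cv2.imwrite(f"pics/{n}0.png",im[:,:,::-1])
print(arm.get_state(), arm.grasp_offset)
E
```

```text
pics
scene {'fovy': 46.09474063784714, 'cx': 270.89553401722696, 'cy': 214.71707037484566, 'R': array([[-0.81900625, -0.57378381, -0.00095334],
       [-0.38204051,  0.54655427, -0.74520029],
       [ 0.42810492, -0.60995948, -0.66684002]]), 't': array([ 411.32362009,  284.27921323, 1236.46804814])}
top {'fovy': 43.33351621056411, 'cx': 287.4506641641841, 'cy': 211.49969925071596, 'R': array([[-1.38788178e-02, -9.99903638e-01,  3.05515394e-04],
       [-9.98251452e-01,  1.38383262e-02, -5.74677295e-02],
       [ 5.74579640e-02, -1.10256533e-03, -9.98347318e-01]]), 't': array([ -30.16605142,  548.94111868, 1878.52364068])}
wrist {'fovy': 64.0643012873408, 'cx': 276.9425837365839, 'cy': 205.9010537720553, 'R': array([[ 3.62449482e-01, -9.32002947e-01, -9.37774775e-04],
       [-8.97327912e-01, -3.49236155e-01,  2.69882799e-01],
       [-2.51859069e-01, -9.69773893e-02, -9.62892723e-01]]), 't': array([-548.60765568,  -32.24955786,  389.99739215])}
{'t': 0.15, 'joints': array([-1.28457893e+00,  3.51110251e-01,  1.65224325e+00,  3.44112326e-05,
        1.13906803e+00, -8.45845421e-02]), 'qvel': array([ 0.00101918, -0.0018539 , -0.00177195,  0.00014701,  0.00103952,
        0.0006238 ]), 'effort': array([ 1.64307608e-05, -4.97464228e+01, -2.85343337e+01,  6.98836707e-02,
        2.45941366e-02, -7.74828504e-05]), 'eef_pos': array([ 199.27122768, -512.372837  ,  218.2391676 ]), 'tool_rot': array([-4.13906040e-04,  9.82863659e-01,  1.84333547e-01, -2.61668314e-05]), 'ft_force': array([-0.11936953, -0.15905415, -0.58105686]), 'wrist_torque': array([-0.0547222 ,  0.02573187,  0.00691603]), 'opening': 0.9992921680056294} 18.8
```

View pics/scene0.png

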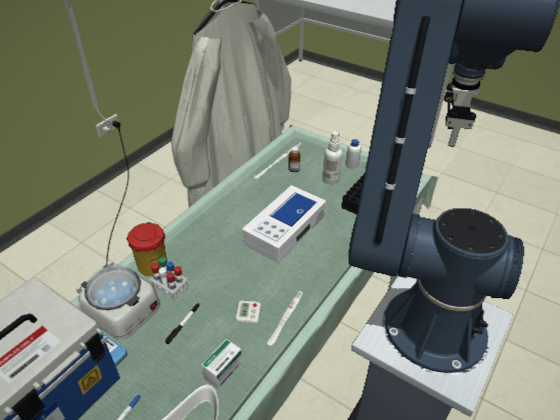

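View pics/top0.png

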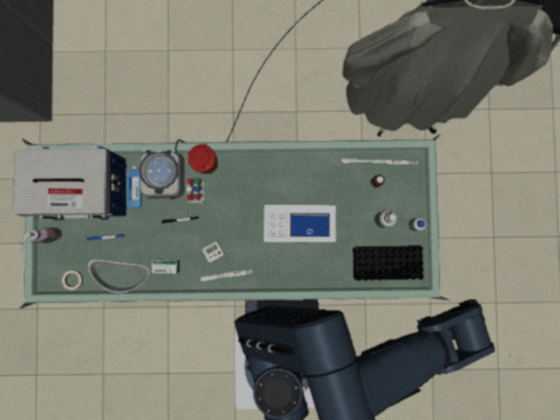

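View pics/wrist0.png

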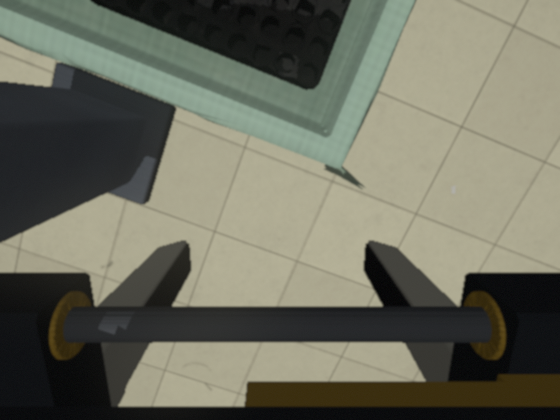

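The scene and top views show the warmer at top pixel ~(300,223), its blue cover at ~(310,225) and the ring at ~(310,231). In the wrist view only the tray edge is visible.

```bash
cat > h.py <<'E'
import numpy as np, cv2
from bench import arm, read_camera, get_calibration
def ray(name,uv,z,c=None):
    c=c or get_calibration(name); f=210/np.tan(np.radians(c['fovy']/2))
    d=c['R'].T@np.array([(uv[0]-c['cx'])/f,(uv[1]-c['cy'])/f,1]); o=-c['R'].T@c['t']
    return o+d*(z-o[2])/d[2]
def proj(name,X,c=None):
    c=c or get_calibration(name); f=210/np.tan(np.radians(c['fovy']/2))
    p=c['R']@np.array(X)+c['t']; return np.array([c['cx']+f*p[0]/p[2],c['cy']+f*p[1]/p[2]])
def blue(im): 
    h=cv2.cvtColor(im,cv2.COLOR_RGB2HSV); return cv2.inRange(h,(105,120,40),(130,255,255))
def big(m):
    cs,_=cv2.findContours(m,cv2.RETR_EXTERNAL,cv2.CHAIN_APPROX_NONE); return max(cs,key=cv2.contourArea)
E
python3 - <<'E'
from h import *
for n,roi in [("top",(260,340,200,246)),("scene",(235,335,180,265))]:
    im=cv2.imread(f"pics/{n}0.png")[:,:,::-1].copy()
    m=blue(im); k=np.zeros_like(m); k[roi[2]:roi[3],roi[0]:roi[1]]=255; m&=k
    c=big(m); M=cv2.moments(c); uv=(M['m10']/M['m00'],M['m01']/M['m00'])
    print(n,uv,ray(n,uv,70))
    r=cv2.minAreaRect(c); b=cv2.boxPoints(r); print([ray(n,p,70).round(1) for p in b])
    P=np.array([ray(n,p[0],70)[:2] for p in c],np.float32); print(cv2.minAreaRect(P))
    x0,x1,y0,y1=roi
    cv2.imwrite(f"pics/{n}0c.png",cv2.resize(im[y0:y1,x0:x1,::-1],None,fx=6,fy=6,interpolation=cv2.INTER_CUBIC))
E
```

```text
top (309.54857142857145, 225.46119047619044) [ 495.68395564 -113.84057183   70.        ]
[array([529.5, -49.8,  70. ]), array([ 527.7, -178.6,   70. ]), array([ 461.7, -177.4,   70. ]), array([463.5, -48.9,  70. ])]
((495.5849304199219, -113.73790740966797), (128.7589111328125, 66.04721069335938), 89.20500183105469)
scene (293.4868624420402, 209.30731581658935) [ 495.58218669 -107.70757369   70.        ]
[array([533.5, -47.9,  70. ]), array([ 529. , -205.9,   70. ]), array([ 456.1, -167.7,   70. ]), array([464.8, -17.2,  70. ])]
((496.10504150390625, -110.28829193115234), (129.5782012939453, 71.21553039550781), 88.37775421142578)
```

View pics/top0c.png

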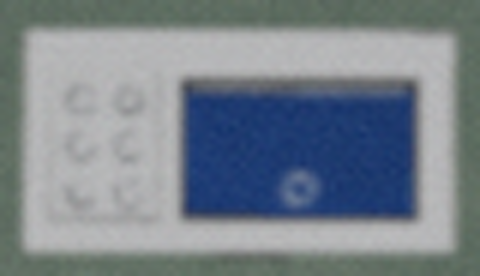

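View pics/scene0c.png

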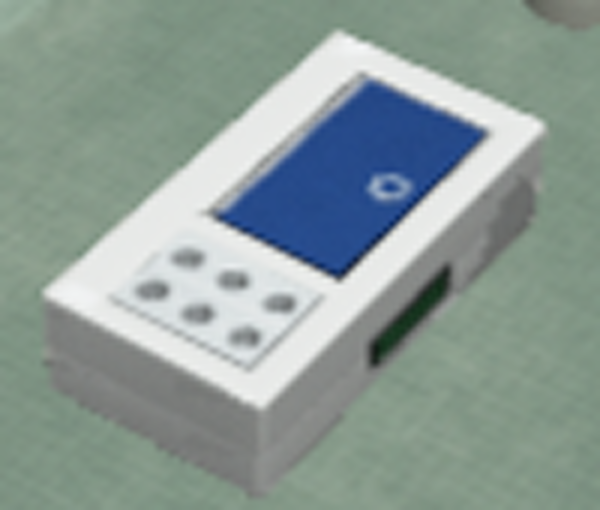

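```bash
python3 -m crank '[{"tx":0.8,"ty":-0.54},{"tx":0.8,"ty":-0.54},{"tx":0.8,"ty":-0.54},{"tx":0.8,"ty":-0.54},{"tx":0.8,"ty":-0.54},{"tx":0.8,"ty":-0.54},{"tx":0.8,"ty":-0.54},{"tx":0.8,"ty":-0.54},{"tx":0.8,"ty":-0.54},{"tx":0.8,"ty":-0.54}]' -1 20
python3 -m crank '[{"spin":0.7},{"spin":0.7},{"spin":0.75},{},{},{},{},{},{},{}]'
python3 - <<'E'
from h import *
c=get_calibration("wrist"); im=read_camera("wrist"); cv2.imwrite("pics/w1.png",im[:,:,::-1])
import json; np.save("c1.npy",c,allow_pickle=True)
s=arm.get_state();print(s['t'],s['eef_pos'],s['tool_rot'],s['joints'],s['ft_force'],s['opening'])
m=blue(im);k=big(m);P=np.array([ray("wrist",p[0],70,c)[:2] for p in k],np.float32);print(cv2.minAreaRect(P))
E
```

```text
0.2 [ 199.27478415 -512.41466452  218.32770657] [-3.26949729e-04  9.82863954e-01  1.84332147e-01 -3.28584219e-05] [-1.28457865e+00  3.51005990e-01  1.65216061e+00  4.78830035e-07
  1.13908325e+00 -8.45671839e-02] [ 0.14556421  0.04024236 -0.48735745] 0.9997447605289215invalid input at $[0]: expected keys tx, ty, tz, spin
invalid input at $[0]: expected keys tx, ty, tz, spin
Traceback (most recent call last):
  File "h.py", line 13, in big
    cs,_=cv2.findContours(m,cv2.RETR_EXTERNAL,cv2.CHAIN_APPROX_NONE); return max(cs,key=cv2.contourArea)
                                                                             ~~~^^^^^^^^^^^^^^^^^^^^^^^^
ValueError: max() iterable argument is empty
```

View pics/w1.png

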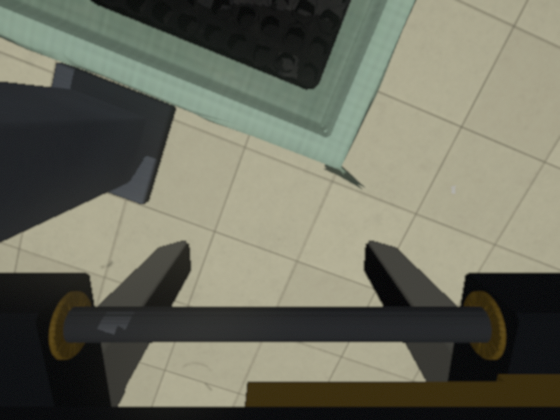

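All keys are required in each row; the arm has not moved, so the view is unchanged.

```bash
python3 -m crank '[{"tx":0.8,"ty":-0.54,"tz":0,"spin":0},{"tx":0.8,"ty":-0.54,"tz":0,"spin":0},{"tx":0.8,"ty":-0.54,"tz":0,"spin":0},{"tx":0.8,"ty":-0.54,"tz":0,"spin":0},{"tx":0.8,"ty":-0.54,"tz":0,"spin":0},{"tx":0.8,"ty":-0.54,"tz":0,"spin":0},{"tx":0.8,"ty":-0.54,"tz":0,"spin":0},{"tx":0.8,"ty":-0.54,"tz":0,"spin":0},{"tx":0.8,"ty":-0.54,"tz":0,"spin":0},{"tx":0.8,"ty":-0.54,"tz":0,"spin":0}]' -1 20
python3 -m crank '[{"tx":0,"ty":0,"tz":0,"spin":0.7},{"tx":0,"ty":0,"tz":0,"spin":0.7},{"tx":0,"ty":0,"tz":0,"spin":0.75},{"tx":0,"ty":0,"tz":0,"spin":0},{"tx":0,"ty":0,"tz":0,"spin":0},{"tx":0,"ty":0,"tz":0,"spin":0},{"tx":0,"ty":0,"tz":0,"spin":0},{"tx":0,"ty":0,"tz":0,"spin":0},{"tx":0,"ty":0,"tz":0,"spin":0},{"tx":0,"ty":0,"tz":0,"spin":0}]'
python3 - <<'E'
from h import *
c=get_calibration("wrist"); im=read_camera("wrist"); cv2.imwrite("pics/w2.png",im[:,:,::-1])
s=arm.get_state();print(s['t'],s['eef_pos'],s['tool_rot'],s['joints'],s['ft_force'],s['opening'])
m=blue(im);k=big(m);P=np.array([ray("wrist",p[0],70,c)[:2] for p in k],np.float32);print(cv2.minAreaRect(P))
E
```

```text
t: 1.45
eef_pos: [475.0, -114.5, 218.7]
tool_rot: [0.0, 0.983, 0.184, 0.0]
ft_force: [0.5, -0.6, 1.3]
opening: 0.013
t: 2.7
eef_pos: [474.3, -116.0, 218.6]
tool_rot: [-0.0, 1.0, -0.002, -0.0]
ft_force: [0.4, 0.0, -0.2]
opening: 0.005
2.75 [ 474.31121986 -116.00275732  218.64913304] [-5.78655422e-06  9.99997588e-01 -2.19629642e-03  3.01761751e-05] [-3.35254705e-01  2.38407347e-01  1.80629354e+00  3.44678487e-05
  1.09683852e+00  1.23991849e+00] [-0.01676014  0.1673193   0.91723787] 0.003135688955254668
((495.4768371582031, -112.3082046508789), (129.4545440673828, 70.41988372802734), 89.53976440429688)
```

View pics/w2.png

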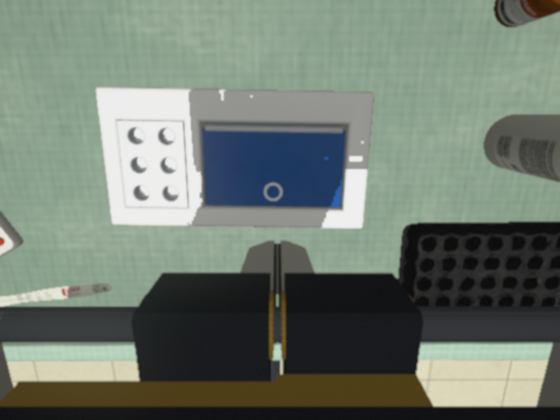

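The wrist view shows the cover with corners near (204,124) and (346,209), the ring at (273,191), and the shut fingers at ~(278,250).

Run:
```python
from h import *
c=get_calibration("wrist")
P=lambda u,v,z=70:ray("wrist",(u,v),z,c)[:2].round(1)
print("ring w",P(273,191),"top",ray("top",(309.8,231.3),70),"scene",ray("scene",(235+389/6,180+187/6),70))
print("housing",P(97,88),P(373,94),P(362,228),P(111,223))
im=cv2.imread("pics/w2.png")[:,:,::-1].copy(); k=big(blue(im)).reshape(-1,2)
Q=np.array([P(*p) for p in k]);
for sel,n in [((k[:,0]>215)&(k[:,0]<325)&(k[:,1]>190),"front"),((k[:,0]>215)&(k[:,0]<335)&(k[:,1]<150),"back")]:
    q=Q[sel]; print(n,np.polyfit(q[:,1],q[:,0],1),q.mean(0))
for X in [(474.3,-116,218.6),(474.3,-116,70)]: print(proj("wrist",X,c))
for y in (-17.5,17.5): print(proj("wrist",(474.3,-116+y,218.6),c))
```

```text
ring w [ 475.  -111.7] top [ 475.3907317  -114.38359161   70.        ] scene [ 475.62032339 -111.46323441   70.        ]
housing [569.2  43.3] [ 563.1 -201.3] [ 437.1 -199.6] [443.4  48.3]
front [2.48230680e-02 4.64489692e+02] [ 461.79174312 -108.68715596]
back [2.03145638e-02 5.31780932e+02] [ 529.46638655 -113.93529412]
[278.11802625 255.45336622]
[277.49928548 191.72841417]
[310.8657977  255.31559394]
[245.3737647  255.59112372]
```

```bash
python3 -m crank '[{"tx":0.02,"ty":-0.08,"tz":0.4,"spin":0.1},{"tx":0,"ty":0,"tz":0.5,"spin":0},{"tx":0,"ty":0,"tz":0.5,"spin":0},{"tx":0,"ty":0,"tz":0.5,"spin":0},{"tx":0,"ty":0,"tz":0.4,"spin":0},{"tx":0,"ty":0,"tz":0.3,"spin":0},{"tx":0,"ty":0,"tz":0.2,"spin":0},{"tx":0,"ty":0,"tz":0.08,"spin":0},{"tx":0,"ty":0,"tz":0,"spin":0},{"tx":0,"ty":0,"tz":0,"spin":0}]'
python3 - <<'E'
from h import *
im=read_camera("wrist"); cv2.imwrite("pics/w3.png",im[:,:,::-1])
E
```

```text
t: 4.0
eef_pos: [475.6, -112.1, 75.1]
tool_rot: [0.0, 1.0, -0.011, 0.0]
ft_force: [0.2, -0.2, 0.9]
opening: 0.004
```

View pics/w3.png

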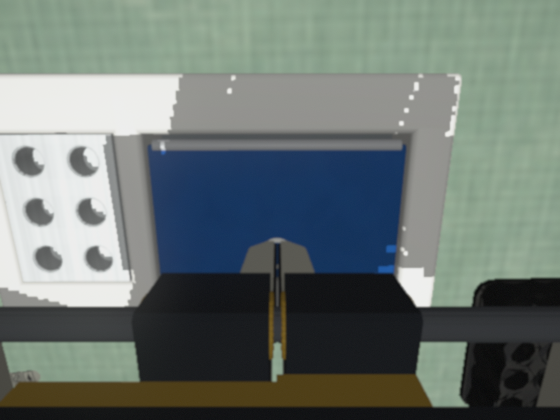

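The fingers are centred over the ring, whose position they now hide (278,245). Now press.

```bash
python3 -m crank '[{"tx":0,"ty":0,"tz":0.04,"spin":0},{"tx":0,"ty":0,"tz":0.04,"spin":0},{"tx":0,"ty":0,"tz":0.04,"spin":0},{"tx":0,"ty":0,"tz":0.04,"spin":0},{"tx":0,"ty":0,"tz":0.03,"spin":0},{"tx":0,"ty":0,"tz":0,"spin":0},{"tx":0,"ty":0,"tz":0,"spin":0},{"tx":0,"ty":0,"tz":0,"spin":0},{"tx":0,"ty":0,"tz":0,"spin":0},{"tx":0,"ty":0,"tz":0,"spin":0}]'
```

```text
t: 5.3
eef_pos: [475.5, -112.1, 65.9]
tool_rot: [0.0, 1.0, -0.011, 0.0]
ft_force: [-4.2, -0.6, 15.1]
opening: 0.007
```

15 N shows the hard stop was reached. Now back off up and toward −x.

```bash
python3 -m crank '[{"tx":-0.1,"ty":0,"tz":-0.2,"spin":0},{"tx":-0.4,"ty":0,"tz":-0.5,"spin":0},{"tx":-0.6,"ty":0,"tz":-0.7,"spin":0},{"tx":-0.6,"ty":0,"tz":-0.7,"spin":0},{"tx":-0.3,"ty":0,"tz":-0.7,"spin":0},{"tx":0,"ty":0,"tz":-0.4,"spin":0},{"tx":0,"ty":0,"tz":0,"spin":0},{"tx":0,"ty":0,"tz":0,"spin":0},{"tx":0,"ty":0,"tz":0,"spin":0},{"tx":0,"ty":0,"tz":0,"spin":0}]'
python3 - <<'E'
from h import *
for n in ("wrist","scene"):
    im=read_camera(n); cv2.imwrite(f"pics/{n}4.png",im[:,:,::-1])
print(arm.get_state()['eef_pos'])
E
```

```text
t: 6.55
eef_pos: [375.2, -109.7, 224.5]
tool_rot: [-0.0, 1.0, -0.011, -0.001]
ft_force: [-0.0, -0.4, -0.2]
opening: 0.009
[ 375.24352688 -109.76312828  224.75839363]
```

View pics/wrist4.png

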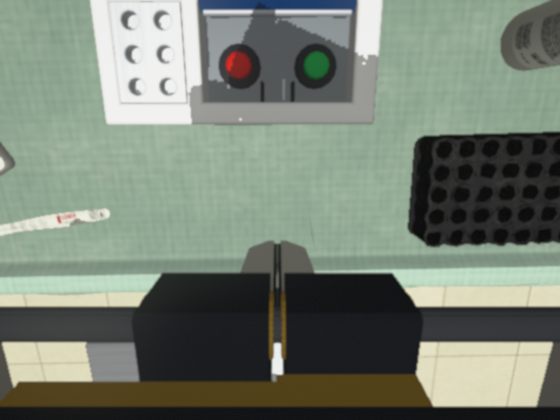

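View pics/scene4.png

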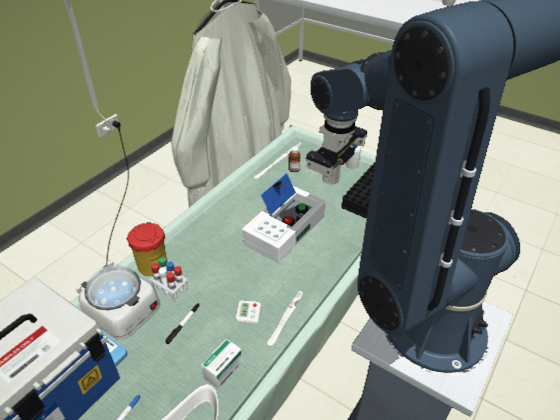

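The cover is open: the green key is on the right at (317,65), the red on the left at (238,66), latch cheeks at ~(278,90).

Run:
```python
from h import *
c=get_calibration("wrist"); im=cv2.imread("pics/wrist4.png")
h=cv2.cvtColor(im,cv2.COLOR_BGR2HSV); h[:,:200]=0;h[110:]=0
for n,m in [("g",cv2.inRange(h,(50,130,40),(75,255,255))),("r",cv2.inRange(h,(0,150,80),(8,255,255))|cv2.inRange(h,(172,150,80),(180,255,255)))]:
    k=big(m); (u,v),r=cv2.minEnclosingCircle(k); print(n,u,v,r,ray("wrist",(u,v),60,c), cv2.contourArea(k))
a=np.radians(-1.3); H=np.array([533.3,-113.3]); X=np.array([np.cos(a),np.sin(a)]);Y=np.array([-X[1],X[0]])
print("pred",H-42*X-36*Y,H-42*X+36*Y)
```

```text
g 315.5 64.5 13.729630470275879 [ 489.91174756 -146.94305926   60.        ] 517.5
r 238.07591247558594 64.51570892333984 13.516018867492676 [491.43394958 -76.20448732  60.        ] 494.5
pred [ 490.4940664  -148.33786593] [492.12755442 -76.35639805]
```

```bash
python3 -m crank '[{"tx":0.5,"ty":0.15,"tz":0,"spin":0},{"tx":0.6,"ty":0.2,"tz":0.1,"spin":0},{"tx":0.6,"ty":0.2,"tz":0.3,"spin":0},{"tx":0.5,"ty":0.15,"tz":0.5,"spin":0},{"tx":0.12,"ty":0.01,"tz":0.6,"spin":0},{"tx":0,"ty":0,"tz":0.6,"spin":0},{"tx":0,"ty":0,"tz":0.5,"spin":0},{"tx":0,"ty":0,"tz":0.3,"spin":0},{"tx":0,"ty":0,"tz":0,"spin":0},{"tx":0,"ty":0,"tz":0,"spin":0}]'
python3 - <<'E'
from h import *
for n in ("wrist",):
    im=read_camera(n); cv2.imwrite(f"pics/{n}5.png",im[:,:,::-1])
E
```

```text
t: 7.9
eef_pos: [491.0, -148.0, 81.0]
tool_rot: [0.0, 1.0, -0.011, 0.001]
ft_force: [0.1, -0.2, -0.0]
opening: 0.007
```

View pics/wrist5.png

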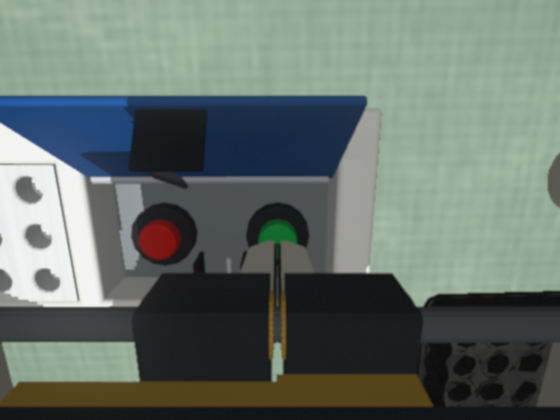

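Shut fingers are centred over the green key (278,235); red is clear at (159,240). Press down.

```bash
python3 -m crank '[{"tx":0,"ty":0,"tz":0.2,"spin":0},{"tx":0,"ty":0,"tz":0.15,"spin":0},{"tx":0,"ty":0,"tz":0.07,"spin":0},{"tx":0,"ty":0,"tz":0.04,"spin":0},{"tx":0,"ty":0,"tz":0.03,"spin":0},{"tx":0,"ty":0,"tz":0.03,"spin":0},{"tx":0,"ty":0,"tz":0,"spin":0},{"tx":0,"ty":0,"tz":0,"spin":0},{"tx":0,"ty":0,"tz":0,"spin":0},{"tx":0,"ty":0,"tz":0,"spin":0}]'
```

```text
t: 9.2
eef_pos: [490.4, -147.8, 55.1]
tool_rot: [-0.0, 1.0, -0.011, -0.0]
ft_force: [-7.3, 2.0, 16.1]
opening: 0.002
```

```bash
python3 -m crank '[{"tx":0,"ty":0,"tz":0.02,"spin":0},{"tx":0,"ty":0,"tz":0,"spin":0},{"tx":0,"ty":0,"tz":0,"spin":0},{"tx":0,"ty":0,"tz":0,"spin":0},{"tx":0,"ty":0,"tz":0,"spin":0},{"tx":0,"ty":0,"tz":0,"spin":0},{"tx":0,"ty":0,"tz":0,"spin":0},{"tx":0,"ty":0,"tz":0,"spin":0},{"tx":0,"ty":0,"tz":0,"spin":0},{"tx":0,"ty":0,"tz":0,"spin":0}]'
python3 - <<'E'
from h import *
im=read_camera("wrist"); cv2.imwrite(f"pics/wrist6.png",im[:,:,::-1])
im=read_camera("scene"); cv2.imwrite(f"pics/scene6.png",cv2.resize(im[150:270,220:360,::-1],None,fx=5,fy=5))
E
```

```text
t: 10.45
eef_pos: [490.5, -147.8, 54.8]
tool_rot: [0.0, 1.0, -0.011, -0.0]
ft_force: [-10.6, 4.2, 27.4]
opening: 0.007
```

View pics/wrist6.png

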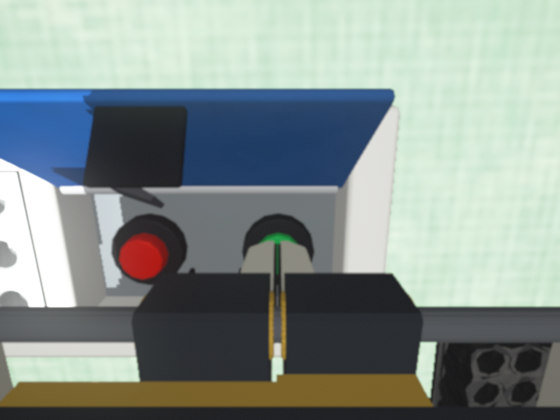

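View pics/scene6.png

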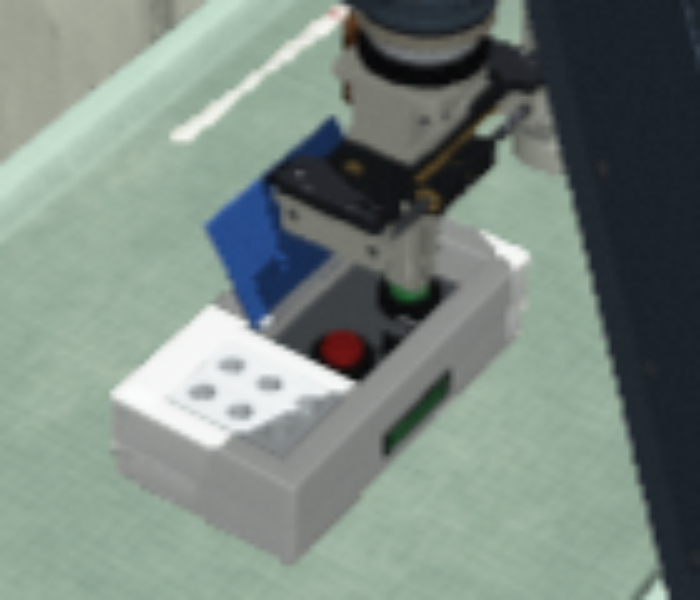

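The key is fully down (scene and wrist views agree: green hidden in its ring, red untouched, cover still open). Lift and go over behind the cover.

```bash
python3 -m crank '[{"tx":0,"ty":0,"tz":-0.4,"spin":0},{"tx":0,"ty":0,"tz":-0.6,"spin":0},{"tx":0,"ty":0,"tz":-0.7,"spin":0},{"tx":0,"ty":0,"tz":-0.7,"spin":0},{"tx":0.1,"ty":-0.1,"tz":-0.7,"spin":0},{"tx":0.5,"ty":-0.15,"tz":-0.5,"spin":0},{"tx":0.6,"ty":-0.15,"tz":-0.2,"spin":0},{"tx":0.6,"ty":-0.15,"tz":0,"spin":0},{"tx":0.5,"ty":-0.1,"tz":0,"spin":0},{"tx":0.3,"ty":-0.05,"tz":0,"spin":0}]'
python3 -m crank '[{"tx":0,"ty":0,"tz":0,"spin":0},{"tx":0,"ty":0,"tz":0.2,"spin":0},{"tx":0,"ty":0,"tz":0.3,"spin":0},{"tx":0,"ty":0,"tz":0,"spin":0},{"tx":0,"ty":0,"tz":0,"spin":0},{"tx":0,"ty":0,"tz":0,"spin":0},{"tx":0,"ty":0,"tz":0,"spin":0},{"tx":0,"ty":0,"tz":0,"spin":0},{"tx":0,"ty":0,"tz":0,"spin":0},{"tx":0,"ty":0,"tz":0,"spin":0}]'
python3 - <<'E'
from h import *
im=read_camera("wrist"); cv2.imwrite(f"pics/wrist7.png",im[:,:,::-1])
im=read_camera("scene"); cv2.imwrite(f"pics/scene7.png",cv2.resize(im[120:270,220:400,::-1],None,fx=4,fy=4))
E
```

```text
t: 11.8
eef_pos: [622.4, -115.4, 242.9]
tool_rot: [0.0, 1.0, -0.011, 0.0]
ft_force: [-0.0, -0.1, -1.0]
opening: 0.001
t: 13.05
eef_pos: [621.3, -115.7, 218.1]
tool_rot: [0.0, 1.0, -0.011, -0.0]
ft_force: [0.1, 0.7, -0.1]
opening: 0.005
```

View pics/wrist7.png

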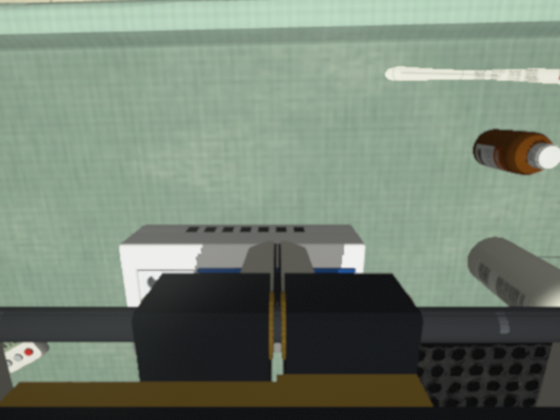

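View pics/scene7.png

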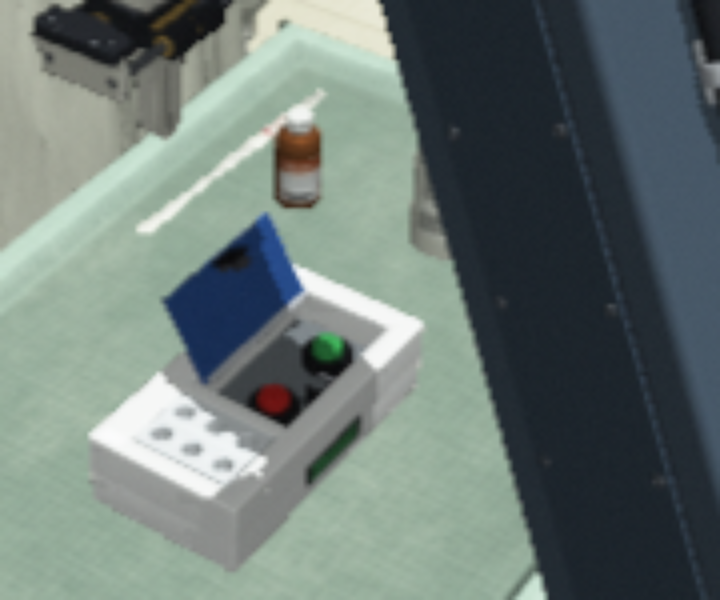

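The cover stands open leaning back, both keys up, iodine bottle at (528,150) clear. The fingers are behind it; descend and push forward.

```bash
python3 -m crank '[{"tx":0,"ty":0,"tz":0.3,"spin":0},{"tx":0,"ty":0,"tz":0.5,"spin":0},{"tx":0,"ty":0,"tz":0.5,"spin":0},{"tx":0,"ty":0,"tz":0.4,"spin":0},{"tx":0,"ty":0,"tz":0.3,"spin":0},{"tx":0,"ty":0,"tz":0.06,"spin":0},{"tx":0,"ty":0,"tz":0,"spin":0},{"tx":0,"ty":0,"tz":0,"spin":0},{"tx":-0.1,"ty":0,"tz":0,"spin":0},{"tx":-0.2,"ty":0,"tz":0,"spin":0}]'
python3 -m crank '[{"tx":-0.2,"ty":0,"tz":0,"spin":0},{"tx":-0.2,"ty":0,"tz":0,"spin":0},{"tx":-0.2,"ty":0,"tz":0,"spin":0},{"tx":-0.2,"ty":0,"tz":0,"spin":0},{"tx":-0.15,"ty":0,"tz":-0.03,"spin":0},{"tx":-0.15,"ty":0,"tz":-0.03,"spin":0},{"tx":-0.15,"ty":0,"tz":-0.03,"spin":0},{"tx":0,"ty":0,"tz":0,"spin":0},{"tx":0,"ty":0,"tz":0,"spin":0},{"tx":0,"ty":0,"tz":0,"spin":0}]'
python3 - <<'E'
from h import *
im=read_camera("wrist"); cv2.imwrite(f"pics/wrist8.png",im[:,:,::-1])
im=read_camera("scene"); cv2.imwrite(f"pics/scene8.png",cv2.resize(im[120:270,220:400,::-1],None,fx=4,fy=4))
E
```

```text
t: 14.4
eef_pos: [605.9, -115.4, 115.3]
tool_rot: [0.0, 1.0, -0.011, 0.0]
ft_force: [-0.4, -0.5, -0.2]
opening: 0.005
t: 15.65
eef_pos: [544.0, -114.0, 119.6]
tool_rot: [-0.0, 1.0, -0.011, 0.0]
ft_force: [1.1, 1.3, -0.0]
opening: 0.004
```

View pics/wrist8.png

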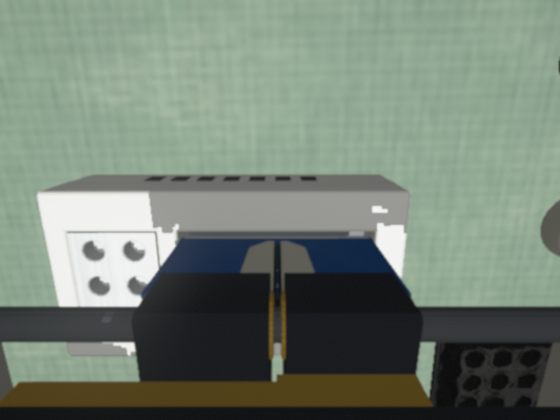

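View pics/scene8.png

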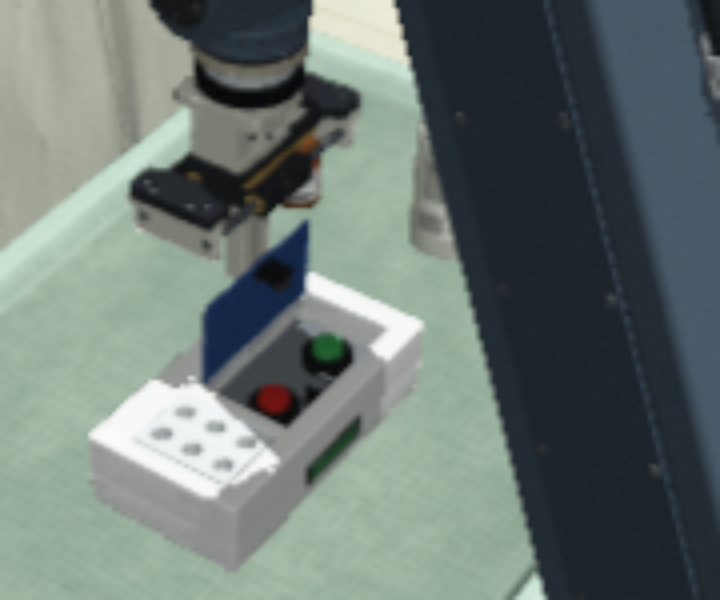

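The cover is now about upright, with the fingers behind it as planned. Continue along the arc.

```bash
python3 -m crank '[{"tx":-0.2,"ty":0,"tz":0,"spin":0},{"tx":-0.2,"ty":0,"tz":0,"spin":0},{"tx":-0.2,"ty":0,"tz":0.02,"spin":0},{"tx":-0.11,"ty":0,"tz":0.1,"spin":0},{"tx":-0.11,"ty":0,"tz":0.1,"spin":0},{"tx":-0.11,"ty":0,"tz":0.1,"spin":0},{"tx":-0.11,"ty":0,"tz":0.1,"spin":0},{"tx":-0.05,"ty":0,"tz":0.1,"spin":0},{"tx":-0.05,"ty":0,"tz":0.1,"spin":0},{"tx":-0.05,"ty":0,"tz":0.1,"spin":0}]'
python3 - <<'E'
from h import *
im=read_camera("wrist"); cv2.imwrite(f"pics/wrist9.png",im[:,:,::-1])
im=read_camera("scene"); cv2.imwrite(f"pics/scene9.png",cv2.resize(im[120:270,220:400,::-1],None,fx=4,fy=4))
print(arm.get_state()['ft_force'])
E
```

```text
t: 17.0
eef_pos: [484.4, -112.7, 83.3]
tool_rot: [0.0, 1.0, -0.011, 0.0]
ft_force: [2.5, -0.3, 1.0]
opening: 0.006
[ 1.01406108 -1.42668276  1.76299449]
```

View pics/wrist9.png

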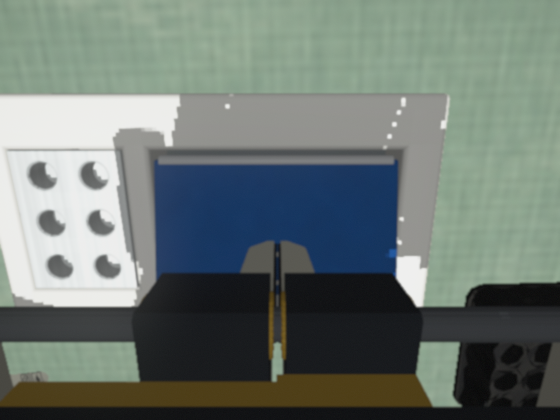

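View pics/scene9.png

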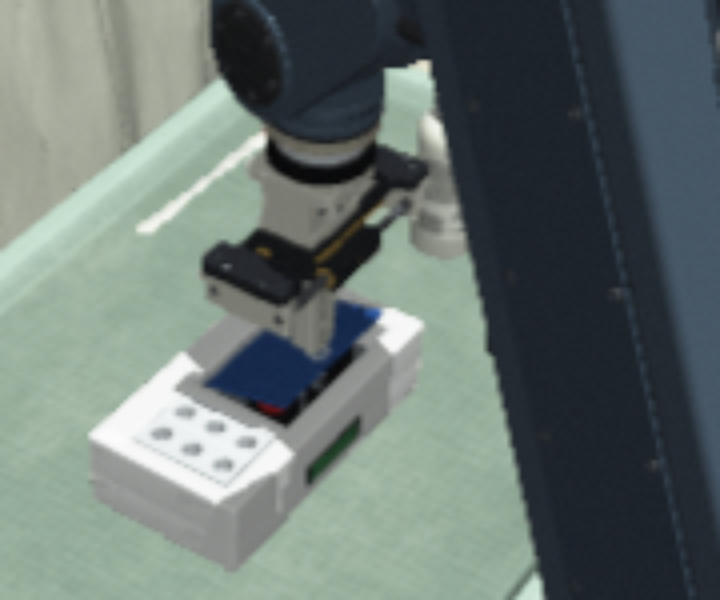

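The cover is nearly shut under the fingers. Press to the stop.

```bash
python3 -m crank '[{"tx":-0.06,"ty":0,"tz":0.07,"spin":0},{"tx":-0.06,"ty":0,"tz":0.07,"spin":0},{"tx":-0.06,"ty":0,"tz":0.07,"spin":0},{"tx":0,"ty":0,"tz":0.05,"spin":0},{"tx":0,"ty":0,"tz":0.04,"spin":0},{"tx":0,"ty":0,"tz":0.03,"spin":0},{"tx":0,"ty":0,"tz":0.02,"spin":0},{"tx":0,"ty":0,"tz":0,"spin":0},{"tx":0,"ty":0,"tz":0,"spin":0},{"tx":0,"ty":0,"tz":0,"spin":0}]'
```

```text
t: 18.35
eef_pos: [474.8, -112.4, 66.4]
tool_rot: [-0.0, 1.0, -0.011, -0.001]
ft_force: [-7.1, -0.3, 11.4]
opening: 0.008
```

```bash
python3 -m crank '[{"tx":0,"ty":0,"tz":0.02,"spin":0},{"tx":0,"ty":0,"tz":0,"spin":0},{"tx":0,"ty":0,"tz":0,"spin":0},{"tx":0,"ty":0,"tz":0,"spin":0},{"tx":0,"ty":0,"tz":0,"spin":0},{"tx":0,"ty":0,"tz":0,"spin":0},{"tx":0,"ty":0,"tz":0,"spin":0},{"tx":0,"ty":0,"tz":0,"spin":0},{"tx":0,"ty":0,"tz":0,"spin":0},{"tx":0,"ty":0,"tz":0,"spin":0}]'
python3 -m crank '[{"tx":0,"ty":0,"tz":-0.1,"spin":0},{"tx":0,"ty":0,"tz":-0.3,"spin":0},{"tx":0,"ty":0,"tz":-0.6,"spin":0},{"tx":0,"ty":0,"tz":-0.7,"spin":0},{"tx":0,"ty":0,"tz":-0.7,"spin":0},{"tx":0,"ty":0,"tz":-0.5,"spin":0},{"tx":0,"ty":0,"tz":-0.2,"spin":0},{"tx":0,"ty":0,"tz":0,"spin":0},{"tx":0,"ty":0,"tz":0,"spin":0},{"tx":0,"ty":0,"tz":0,"spin":0}]'
python3 - <<'E'
from h import *
c=get_calibration("wrist")
im=read_camera("wrist"); cv2.imwrite(f"pics/wrist10.png",im[:,:,::-1])
k=big(blue(im));P=np.array([ray("wrist",p[0],70,c)[:2] for p in k],np.float32);print(cv2.minAreaRect(P))
im=read_camera("scene"); cv2.imwrite(f"pics/scene10.png",cv2.resize(im[120:270,220:400,::-1],None,fx=4,fy=4))
im=read_camera("top"); cv2.imwrite(f"pics/top10.png",im[:,:,::-1])
print(arm.get_state()['qvel'],arm.get_state()['ft_force'])
E
```

```text
t: 19.6
eef_pos: [474.9, -112.5, 66.0]
tool_rot: [-0.0, 1.0, -0.011, -0.0]
ft_force: [-9.2, 0.8, 20.5]
opening: 0.004
t: 20.85
eef_pos: [475.0, -112.4, 219.3]
tool_rot: [-0.0, 1.0, -0.011, -0.001]
ft_force: [-0.6, 0.6, 0.2]
opening: 0.009
((495.66375732421875, -112.38229370117188), (129.6873321533203, 69.52320098876953), 89.13153839111328)
[ 0.00045436 -0.00239088 -0.00303894 -0.00118842  0.00124893 -0.00096058] [-0.50887058  0.96352077  0.45681411]
```

View pics/wrist10.png

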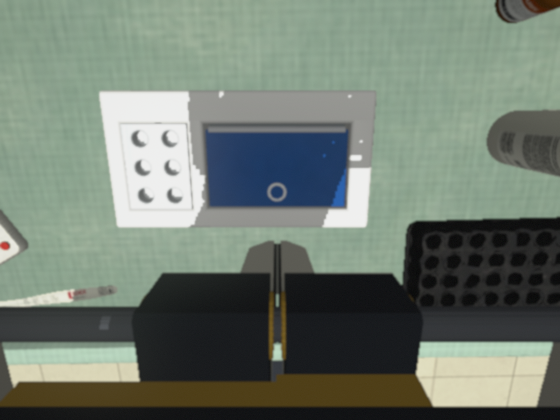

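View pics/scene10.png

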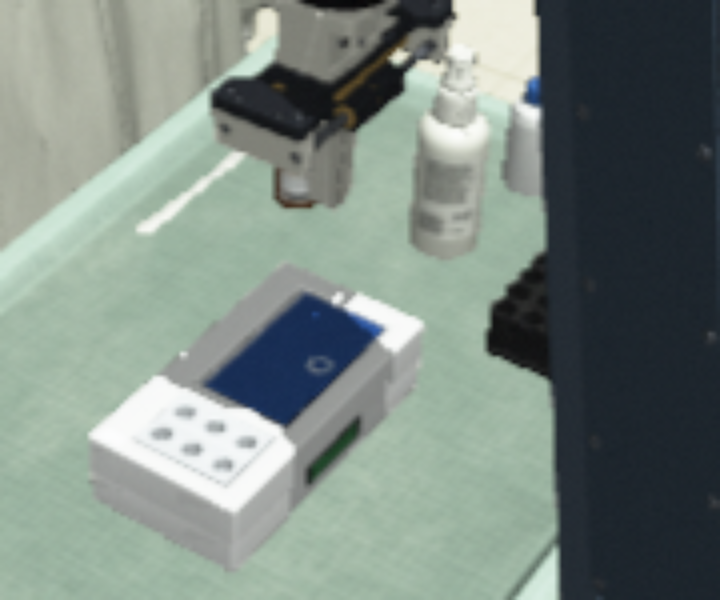

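View pics/top10.png

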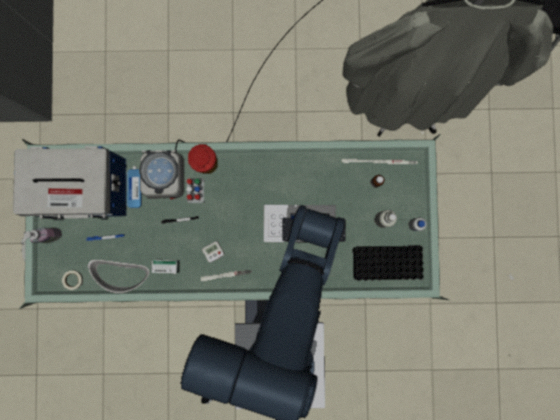

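The cover is flush (ring at (277,191) in the wrist view, same outline as at the start), nothing else has moved, and the robot is clear.

```bash
python3 -c "
from bench import arm
print(arm.hand_in())"
```

```text
the job is handed in; nothing more can be done
None
```

I ran the full start sequence on the tube warmer and handed the job in at about 21 s. No verdict came back, and the interface gives no joint values, so these checks are from pictures, TCP height and wrist force:

- **Opening:** I pressed the cover at its ring to the stop (TCP at 65.9 mm, 15 N). On release it popped fully open.
- **Green key:** I pressed it all the way down (TCP at 54.8 mm, 27 N). The red key was not touched.
- **Closing:** I swung the cover over from behind and pressed it in to the stop (TCP at 66.0 mm, 20 N), then let go.

In the last pictures, after letting go, the cover lay flush by itself. Its outline measured 129.7 x 69.5 mm, against 129.5 x 70.4 mm at the start. The bystanders looked unmoved (by eye only), and the gripper hung clear about 150 mm above the warmer with almost no wrist force. The keys cannot be seen under the shut cover; both were up in the last picture that showed them.

No check failed. The only disagreement was about 3 mm in y between the top camera and the other two on the cover ring's position, and I used the wrist camera's value.

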